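# Stand up the toppled mint jar and unscrew its cap

### The job

The square mint jar has toppled over on the desk: pick it up, set it upright and fully home in the square well of the wooden organiser (do not drop it), where the well keeps it from turning. Then unscrew its tight cap anticlockwise until the threads let go, lift the cap straight off and finish while still holding it level in the gripper, just above the mouth, about two centimetres clear of it, with the jar left standing in the well. Leave the note pad, the earbud case and the eraser where they are.

Things in the scene. Friction and masses are not known exactly. Their poses are not given: they have to be found in the camera images.
- jar: Amber jar, square body 54 x 54 mm, 76 mm high (edges rounded 5 mm, cream label), round neck above; 0.3 kg with cap, varies by a third. Origin: centre of its underside; z runs from base to mouth, x and y are square to the side faces. Starts lying on a side face, axis 27 mm above the desk, capped end to the left (+y) or left and towards the robot. With its cap on it is 107 mm high.
- jar_rim (a point): Centre of the jar's mouth, 100 mm from its underside. The neck is 34 mm across and stands on a sloping shoulder that ends 81 mm above the underside. Three thread ribs on the neck, reaching 42 mm across, hold the cap's lugs.
- cap: Round white ribbed screw cap, 52 mm across, 25 mm high, 45 g. Origin: centre of its lower edge; z points to its closed top. Screwed on, the origin is 82 mm above the jar's underside. Fully tight, the x axes of cap and jar agree; it starts 0 to 6 degrees loose of that.
- cap_top (a point): Centre of the cap's top, 25 mm above its lower edge. Seen from above, the cap unscrews anticlockwise relative to the jar: after 56 degrees from fully tight the lugs are free and it lifts straight off; at about 92 degrees a stop blocks it. Aim for 74. A sprung liner makes it tight (12 N on the rim, up to 0.5 N m to turn) and raises it 3 mm as it loosens. Pulled before release it lifts the jar.
- organiser: Fixed wooden desk organiser, 132 x 72 mm. Origin at desk level under the centre of its square well; x points from the well to a shallow tray behind it (walls 24 mm high, centre 63 mm from the origin) that holds an eraser. A tall laptop (x 0.77, y -0.12), headphones (x 0.79, y 0.12) and a monitor (x 0.72, y -0.44) stand behind and to the right: keep a leaning wrist clear of them.
- well (a point): Centre of the well's floor, 6 mm above the desk. The well is 60 x 60 mm inside, square to the organiser's x and y; walls 6 mm thick, top 36 mm above the desk. The jar fits in any of four quarter-turn positions with 3 mm to spare on each side, and can then twist only about 9 degrees either way.
- note_pad: Square cream note pad, 76 x 77 x 13 mm, origin at the centre of its underside. Bystander.
- earbud_case: White rounded earbud case, 46 x 60 x 25 mm, origin at the centre of its underside. Bystander.
- eraser: Blue and white eraser, 20 x 48 x 13 mm, lying in the organiser's tray, origin at the centre of its underside. Bystander.
There are look-alikes about, which are no part of the job. What is meant by the jar is not yellow, and is the larger of those in its own colour. Leave any turquoise look-alike of the cap alone.

How it is judged:
By the outcome, as a careful person would: the job done as asked, in the order asked, and still so for the second after the job is handed in, while the arm keeps its last pose, push and grip.
It also fails if it takes over 61 s, if anything falls off the work surface, if the arm or the gripper's body presses on something with over 40 N, if the wrist force passes 120 N, or if a joint passes its speed limit or range.

### The arm

A 6-joint arm with a two-finger parallel gripper is mounted at the origin on a cart in front of the work surface, level with it; the furniture and walls round the work are solid. World frame = base frame: x ahead of the robot, y to its left, z up, the work surface at z = 0. Lengths are in m, angles in rad, forces in N, time in s.
With the tool pointing down it reaches from about 0.35 to 0.775 m from the base axis. Payload 7.3 kg.
Tool frame: the origin (TCP) lies between the finger pads; the fingertips stand 17 mm ahead of it and the grasp point (between the pads) lies 2 mm behind it; z points along the fingers, y is the line along which they close (so a half turn about z gives the same grasp; the last joint's range is limited). The gripper opens to 92 mm and grips with 3 to 60 N. Pads are 19 mm wide; open, the fingers measure 130 mm over their backs; the gripper's body (75 mm by 190 mm) begins 47 mm behind the grasp point.
Start: joints at [1.19, 0.342, 1.524, -0, 1.275, -0.146], TCP at [0.122, 0.511, 0.244] pointing down, gripper open.
Joint ranges: [-2.53, 2.53], [-0.77, 2.02], [0.04, 2.7], [-1, 4.14], [0.28, 2.66], [-3.11, 3.11]. Speed limits (rad/s): [2.57, 2.57, 3.14, 3.14, 3.14, 3.14].

### API

Orientations are given as [roll, pitch, yaw] about the fixed x, y, z axes, in that order (R = Rz(yaw) Ry(pitch) Rx(roll)).
In Python, from cell import robot, optics gives the robot as it stands.
- The arm moves only by the tool play_rows, never from a script. Its argument "rows" is a list of rows, each a list of 7 numbers: the shift along the tool's x, y, z in cm, then the turn, a rotation vector about the tool's x, y, z in rad, then the opening, from 0 (shut) to 1 (fully open). In form: [[tx, ty, tz, wx, wy, wz, grip], ...]. A call has 1 to 20 rows; each row is the pose to reach, as a shift and turn from the pose commanded when the call began, along the tool's axes at that moment; what a row does not reach only later rows make up. A row lasts 1/10 s, in which the tool goes at most 50 mm and 8.59 degrees, less where a joint would pass 70% of its speed; a pose out of reach is approached as far as the arm can. A call with a gripper value outside its range is refused whole. The fingers move at their own pace and stop on an object; "squeeze" is the grip in N (left out, the last holds). Time passes only in rows, so rows that repeat a pose let the fingers close. It gives the time, the measured TCP pose, the force, the opening and the grip force at its end, in the units of the state.
- robot.observe(): the state, without advancing time (a new reading comes with each control period).
- optics.read_camera(name): name is "scene" or "side" or "wrist"; returns (picture, depth): 480x640x3 uint8, red, green, blue; 480x640 float32, m along the optical axis (not along the pixel's ray), 0 where there is no reading.
- optics.camera_model(name): a dict with "fx", "fy", "cx", "cy" (pixels), "origin" and "rotation" of the camera in the world; the wrist camera has in their place "tool_from_camera" (4x4, takes a point from camera to tool coordinates, whose origin is the TCP and whose axes are the flange's). Camera axes: x right, y up, looking along -z (the intrinsics and any distortion apply to the point x, -y, -z); pixel columns grow to the right and rows downward; lengths in m; the calibration is good to about 2 mm. A picture is of the moment at which its call begins: read the wrist's pose just before it. camera_model takes no time and is no camera call.
- robot.hand_in(): hands the job in; it is judged then, once.
The state is a dict: "time": time; "qpos": joint angles; "qvel": joint speeds; "joint_efforts": joint torques, N m; "tool_pos": TCP position; "tool_rot": TCP orientation; "contact_force": force on the tool from outside, world axes, zero at the start; "torque": the same for the moment, N m; "opening": finger opening in m; "grip_force": force on a finger pad.
Only numpy, scipy, OpenCV 4.12 (cv2) and the standard library are available. Lean on these libraries where they do the work, as an engineer would, in place of code of your own. Each camera call takes 0.05 s, during which the arm holds its last target. There are 200 camera calls.

## Working session

There is one attempt and no reset: what is moved stays moved. The work goes in short steps, Python scripts to look and compute and a tool call to move; the robot and the scene stay as the last step left them, time stands still between calls to the robot, and variables do not carry over. Pictures are saved under pics/ and viewed, at most 10 in all, crops included, and the job is handed in when it is done.

Besides the shell and the picture viewer there is one more tool, called after ">>>" as name(argument=value, ...), one argument or row to a line, values as JSON. play_rows: Moves the arm, as the interface text tells. Its arguments: {"type":"object","properties":{"rows":{"type":"array"},"squeeze":{"type":"number"}},"required":["rows"]}

```bash
ls; mkdir -p pics; python3 - <<'E'
from cell import robot, optics
import cv2,numpy as np
for n in ("scene","side"):
    p,d=optics.read_camera(n); cv2.imwrite(f"pics/{n}0.png",p[:,:,::-1]); np.savez(f"{n}0.npz",p=p,d=d)
    print(optics.camera_model(n))
print(optics.camera_model("wrist"))
print(robot.observe())
E
```

```text
pics
{'fx': 443.36467341164354, 'fy': 443.36467341164354, 'cx': 316.026610331599, 'cy': 243.99902198076128, 'origin': array([ 0.03721727, -0.1751215 ,  0.59788891]), 'rotation': array([ 0.87617266,  0.01307704, -0.9805562 ])}
{'fx': 581.2671315015893, 'fy': 581.2671315015893, 'cx': 316.4866344012513, 'cy': 248.96639498153152, 'origin': array([0.12800313, 1.32345837, 0.5876299 ]), 'rotation': array([ 1.1593146 ,  0.00762855, -2.74736685])}
{'fx': 361.9363157492118, 'fy': 361.9363157492118, 'cx': 317.0362055394913, 'cy': 236.25950010591333, 'tool_from_camera': array([[ 4.18583924e-04,  9.62693109e-01,  2.70595275e-01,
         7.32500376e-02],
       [ 9.99999834e-01, -2.96053329e-04, -4.93635210e-04,
        -1.72545575e-04],
       [-3.95108584e-04,  2.70595437e-01, -9.62693073e-01,
        -1.40628477e-01],
       [ 0.00000000e+00,  0.00000000e+00,  0.00000000e+00,
         1.00000000e+00]])}
{'time': 0.1, 'qpos': array([ 1.18999947e+00,  3.42670454e-01,  1.52490024e+00, -9.49557786e-06,
        1.27540987e+00, -1.46016186e-01]), 'qvel': array([-2.54383765e-03, -1.84019820e-03, -2.79418435e-03, -7.22492233e-05,
       -2.53968257e-04, -9.58922536e-04]), 'joint_efforts': array([ 2.05555436e-03, -4.31999123e+01, -2.44698268e+01,  7.20505044e-02,
        5.24797000e-02, -4.07951450e-05]), 'tool_pos': array([0.12199457, 0.51028635, 0.24311283]), 'tool_rot': array([-3.14021819e+00, -1.92954260e-04,  2.90681462e+00]), 'contact_force': array([-0.0661523 , -0.12365297,  0.27403243]), 'torque': array([-0.04034883, -0.0405507 , -0.05749302]), 'grip_force': 0.0, 'opening': 0.09169460745605337}
```

View pics/scene0.png

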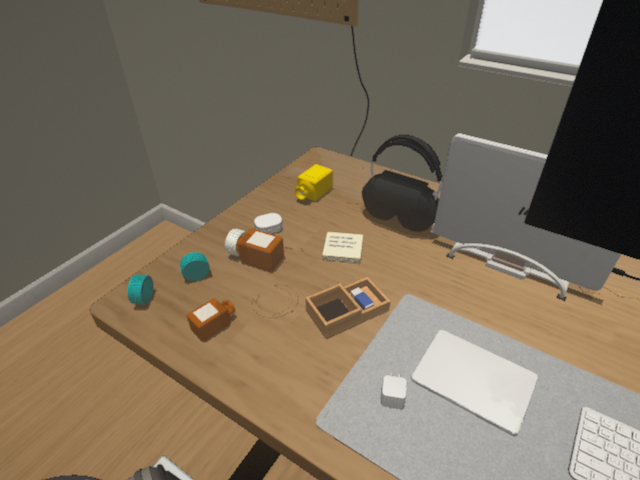

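View pics/side0.png

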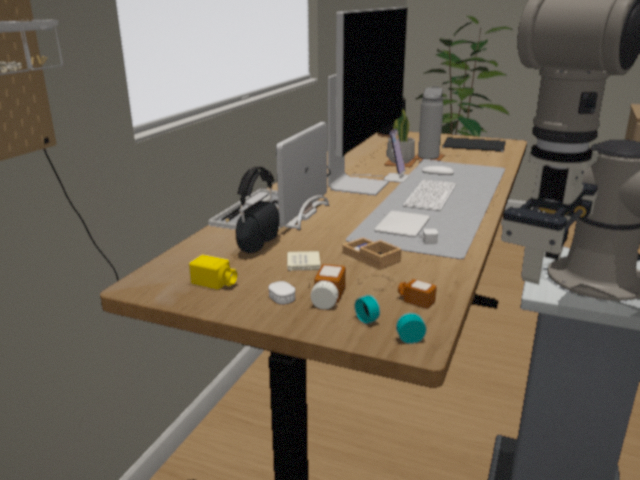

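The amber candidates in the scene picture are the larger jar with a white cap at (260,248) and a smaller capless one at (210,318). There is also a yellow one at (315,183). The one at (260,248) fits, being amber, larger and white-capped. The organiser is at (347,305), with its well on the left at about (333,310). The eraser is at (362,298), the pad at (343,247) and the earbud case at (268,223).

```bash
cat > h.py <<'E'
import numpy as np,cv2
from scipy.spatial.transform import Rotation as R
from cell import robot,optics
def pose(s): 
    T=np.eye(4);T[:3,:3]=R.from_euler('xyz',s['tool_rot']).as_matrix();T[:3,3]=s['tool_pos'];return T
def cam(n,s=None):
    m=optics.camera_model(n)
    if n=='wrist': T=pose(s)@m['tool_from_camera']
    else:
        T=np.eye(4);T[:3,:3]=R.from_euler('xyz',m['rotation']).as_matrix();T[:3,3]=m['origin']
    return m,T
def cloud(n,d,s=None):
    m,T=cam(n,s);v,u=np.mgrid[:480,:640]
    c=np.stack([(u-m['cx'])/m['fx']*d,-(v-m['cy'])/m['fy']*d,-d],-1)
    return c@T[:3,:3].T+T[:3,3]
def ray(n,uv,z,s=None):
    m,T=cam(n,s);uv=np.atleast_2d(uv).astype(float)
    c=np.stack([(uv[:,0]-m['cx'])/m['fx'],-(uv[:,1]-m['cy'])/m['fy'],-np.ones(len(uv))],-1)@T[:3,:3].T
    return T[:3,3]+c*((z-T[2,3])/c[:,2])[:,None]
E
python3 - <<'E'
from h import *
np.set_printoptions(precision=4,suppress=True)
z=np.load('scene0.npz');p,d=z['p'],z['d'];P=cloud('scene',d)
print('desk',P[420,300],P[370,130],P[205,220],P[280,250])
for n,uv in dict(cap=(234,242),jartop=(262,240),pad=(343,242),case=(268,220),wellfl=(330,311),eraser=(364,298),small=(208,316)).items(): print(n,P[uv[1],uv[0]])
hsv=cv2.cvtColor(p,cv2.COLOR_RGB2HSV)
m=np.zeros((480,640),bool);m[225:275,222:290]=1
m&=P[...,2]>.02
q=P[m];print(len(q),q.min(0),q.max(0))
top=q[q[:,2]>.049];print(len(top),cv2.minAreaRect((top[:,:2]*1000).astype(np.float32)))
print('all',cv2.minAreaRect((q[:,:2]*1000).astype(np.float32)))
# organiser wall tops
m=np.zeros((480,640),bool);m[270:335,298:395]=1
q=P[m&(P[...,2]>.030)&(P[...,2]<.045)];print(len(q),cv2.minAreaRect((q[:,:2]*1000).astype(np.float32)),np.median(q[:,2]))
q=P[m&(P[...,2]>.018)&(P[...,2]<.045)];r=cv2.minAreaRect((q[:,:2]*1000).astype(np.float32));print(r,cv2.boxPoints(r))
s=cv2.resize(p[215:345,220:400],None,fx=4,fy=4,interpolation=cv2.INTER_CUBIC);cv2.imwrite('pics/crop.png',s[:,:,::-1])
E
```

```text
desk [ 0.2907  0.0317 -0.0004] [ 0.4237  0.8937 -0.7343] [ 1.1217  1.0733 -0.5045] [ 0.4704  0.2776 -0.0004]
cap [0.5027 0.3398 0.0442]
jartop [0.5267 0.2871 0.0562]
pad [0.6514 0.1784 0.0136]
case [0.6149 0.3459 0.0254]
wellfl [0.4837 0.1036 0.0053]
eraser [0.5336 0.0637 0.0173]
small [0.3366 0.2479 0.0429]
1600 [ 0.0372 -0.1751  0.02  ] [0.6129 0.3643 0.5979]
829 ((316.76043701171875, 65.4869384765625), (730.6318359375, 101.60870361328125), 48.636558532714844)
all ((325.951416015625, 80.80715942382812), (765.538818359375, 112.78067779541016), 48.77791213989258)
596 ((480.1004333496094, 94.34349060058594), (73.64656829833984, 72.5646743774414), 62.186832427978516) 0.035262802826430406
((506.7286071777344, 80.74214935302734), (74.14480590820312, 133.44532775878906), 62.957008361816406) [[430.4457  78.0591]
 [549.3009  17.387 ]
 [583.0115  83.4252]
 [464.1563 144.0973]]
```

View pics/crop.png

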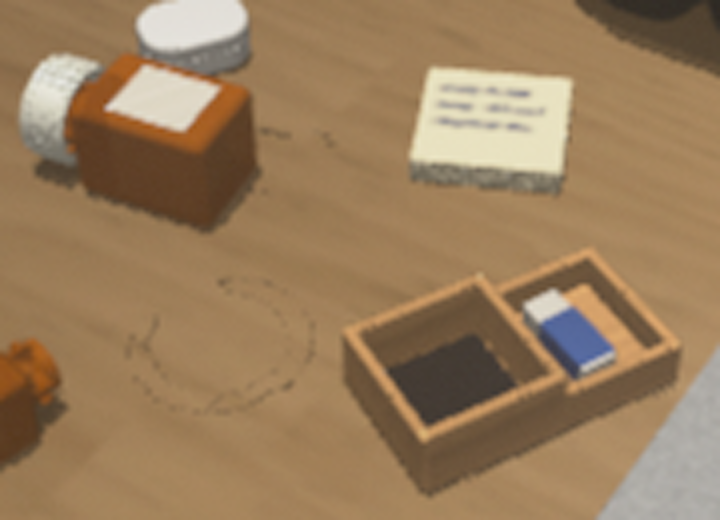

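The crop confirms the jar: amber, white ribbed cap to the left, next to the earbud case. The plan is to grip it by the cap with the tool leaning about 30°. I'll check the jar axis and the nearby turquoise cap next.

```bash
python3 - <<'E'
from h import *
np.set_printoptions(precision=4,suppress=True)
z=np.load('scene0.npz');p,d=z['p'],z['d'];P=cloud('scene',d)
ok=(d>.2)
def reg(r0,r1,c0,c1,lo,hi=.2):
    m=np.zeros((480,640),bool);m[r0:r1,c0:c1]=1
    return m&ok&(P[...,2]>lo)&(P[...,2]<hi)
hsv=cv2.cvtColor(p,cv2.COLOR_RGB2HSV)
for n,b in dict(turqA=(270,310,120,160),turqB=(250,285,175,215),small=(295,340,185,240),case=(208,240,250,290)).items():
    q=P[reg(*b,.01)];print(n,q.min(0),q.max(0))
m=reg(228,275,222,290,.02)
am=m&(hsv[...,0]<14)&(hsv[...,1]>130); q=P[m&(P[...,2]>.051)&(np.indices(d.shape)[1]>241)]
print('top',len(q),np.median(q[:,2]),cv2.minAreaRect((q[:,:2]*1000).astype(np.float32)))
q=P[m&(hsv[...,1]<70)&(np.indices(d.shape)[1]<247)];q=q[q[:,2]>.02];print('cap',len(q),q.min(0),q.max(0),q.mean(0))
E
```

```text
turqA [0.2979 0.3853 0.01  ] [0.3534 0.4269 0.0538]
turqB [0.3948 0.3473 0.0101] [0.45   0.3933 0.0538]
small [0.3129 0.233  0.0101] [0.3905 0.2839 0.0434]
case [0.5174 0.2605 0.0101] [0.6478 0.3746 0.0581]
top 654 0.054362132150739984 ((528.3345947265625, 300.16986083984375), (54.28089904785156, 87.45824432373047), 8.944092750549316)
cap 281 [0.4937 0.334  0.0203] [0.5442 0.3643 0.055 ] [0.5089 0.3482 0.0434]
```

>>> play_rows(
  rows=[
    [-41.7,-5.5,-5,0,0,1.178,0.7],
    [-41.7,-5.5,-5,0,0,1.178,0.7],
    [-41.7,-5.5,-5,0,0,1.178,0.7],
    [-41.7,-5.5,-5,0,0,1.178,0.7],
    [-41.7,-5.5,-5,0,0,1.178,0.7],
    [-41.7,-5.5,-5,0,0,1.178,0.7],
    [-41.7,-5.5,-5,0,0,1.178,0.7],
    [-41.7,-5.5,-5,0,0,1.178,0.7],
    [-41.7,-5.5,-5,0,0,1.178,0.7],
    [-41.7,-5.5,-5,0,0,1.178,0.7],
    [-41.7,-5.5,-5,0,0,1.178,0.7],
    [-41.7,-5.5,-5,0,0,1.178,0.7],
    [-41.7,-5.5,-5,0,0,1.178,0.7],
  ],
)

```text
time: 1.4
tool_pos: [0.5136, 0.3609, 0.2939]
tool_rot: [-3.141, -0.0, 1.731]
contact_force: [0.5, 0.7, 0.3]
opening: 0.0644
grip_force: 0.0
```

```bash
python3 - <<'E'
from h import *
s=robot.observe();p,d=optics.read_camera('wrist')
np.savez('w1.npz',p=p,d=d,tp=s['tool_pos'],tr=s['tool_rot']);cv2.imwrite('pics/w1.png',p[:,:,::-1])
print(s['time'],s['tool_pos'],s['tool_rot'],s['qpos'],s['opening'],s['qvel'])
E
```

```text
1.4 [0.5136363  0.3609135  0.29386381] [-3.14131917e+00 -1.62195776e-04  1.73065434e+00] [4.90389026e-01 5.10009689e-01 1.12226883e+00 2.42627910e-04
 1.50952017e+00 3.30516110e-01] 0.0644218299043621 [-0.00062245 -0.00198482 -0.00485239 -0.00149675  0.00115112 -0.00128346]
```

View pics/w1.png

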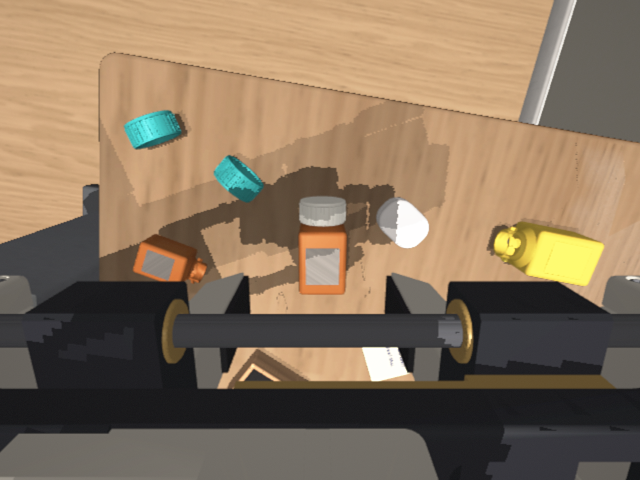

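The wrist view shows the jar at (322,248) with its cap at (322,211), almost aligned with the tool. The turquoise cap is at (238,178) and the earbud case at (403,222), one on each side.

```bash
python3 - <<'E'
from h import *
np.set_printoptions(precision=4,suppress=True)
z=np.load('w1.npz');p,d=z['p'],z['d'];s=dict(tool_pos=z['tp'],tool_rot=z['tr']);P=cloud('wrist',d,s)
print('desk',P[310,330],P[180,300],P[270,380])
hsv=cv2.cvtColor(p,cv2.COLOR_RGB2HSV)
def box(m,q=(1,99)):
    X=P[m];print(len(X),np.percentile(X,q[0],0),np.percentile(X,q[1],0),cv2.minAreaRect((X[:,:2]*1000).astype(np.float32)))
w=np.zeros(d.shape,bool);w[190:300,292:355]=1
w&=(P[...,2]>.012)&(P[...,2]<.08)
cols=np.indices(d.shape)[1];rows=np.indices(d.shape)[0]
box(w&(P[...,2]>.05)&(rows>228))
box(w&(rows<222))
for hmin in (.045,.05): box(w&(rows<222)&(P[...,2]>hmin))
t=np.zeros(d.shape,bool);t[150:205,205:270]=1;t&=(P[...,2]>.012)&(P[...,2]<.08);box(t)
t=np.zeros(d.shape,bool);t[190:255,370:440]=1;t&=(P[...,2]>.012)&(P[...,2]<.08);box(t)
E
```

```text
desk [ 0.5542  0.2152 -0.0001] [ 0.4899  0.378  -0.001 ] [ 0.6079  0.281  -0.0001]
2919 [0.5016 0.2594 0.0505] [0.558  0.3334 0.0558] ((529.97216796875, 296.2536926269531), (52.98150634765625, 75.27143096923828), 8.417309761047363)
1082 [0.4957 0.3399 0.0161] [0.5461 0.3669 0.054 ] ((520.8421630859375, 352.81610107421875), (51.28807830810547, 23.146869659423828), 9.440783500671387)
635 [0.5025 0.3418 0.0454] [0.5389 0.3655 0.0541] ((521.4540405273438, 353.93646240234375), (38.39009094238281, 20.880958557128906), 9.450719833374023)
378 [0.5085 0.3439 0.05  ] [0.534  0.3643 0.0543] ((520.4387817382812, 354.2682800292969), (27.284326553344727, 19.90233039855957), 8.707173347473145)
1187 [0.3996 0.3512 0.0135] [0.4492 0.3946 0.0528] ((423.0993957519531, 371.7847900390625), (25.33672332763672, 52.66553497314453), 55.72616958618164)
1771 [0.5888 0.3241 0.0151] [0.6456 0.3763 0.0264] ((618.3689575195312, 349.483154296875), (45.94436264038086, 60.35801696777344), 55.861759185791016)
```

>>> play_rows(
  rows=[
    [2.95,0.64,5,0,-0.14,0,0.72],
    [2.95,0.64,10,0,-0.28,0,0.72],
    [2.95,0.64,15,0,-0.42,0,0.72],
    [2.95,0.64,19.7,0,-0.524,0,0.72],
    [2.95,0.64,19.7,0,-0.524,0,0.72],
    [2.95,0.64,19.7,0,-0.524,0,0.72],
    [2.95,0.64,19.7,0,-0.524,0,0.72],
  ],
)

```text
time: 2.15
tool_pos: [0.5184, 0.391, 0.1019]
tool_rot: [3.133, 0.519, 1.724]
contact_force: [0.1, 0.2, 0.5]
opening: 0.0663
grip_force: 0.0
```

```bash
python3 - <<'E'
from h import *
np.set_printoptions(precision=4,suppress=True)
s=robot.observe();T=pose(s);print(s['time'],s['tool_pos'],s['qpos'],s['opening']);print(T)
G=np.array([.5212,.3525,.029]);tgt=G+.002*T[:3,2]
print('tool delta cm',T[:3,:3].T@(tgt-T[:3,3])*100)
E
```

```text
2.15 [0.5184 0.391  0.1019] [ 0.7241  0.879   1.0671 -0.4364  1.4951  0.6687] 0.06633638982105516
[[-0.1327  0.9876  0.0837  0.5184]
 [ 0.8584  0.1567 -0.4885  0.391 ]
 [-0.4956  0.0071 -0.8685  0.1019]
 [ 0.      0.      0.      1.    ]]
tool delta cm [ 0.267  -0.3822  8.4375]
```

>>> play_rows(
  rows=[
    [0,0,2,0,0,0,0.72],
    [0,0,4,0,0,0,0.72],
    [0,0,4,0,0,0,0.72],
    [0,0,4,0,0,0,0.72],
  ],
)

```text
time: 2.55
tool_pos: [0.5216, 0.3709, 0.0669]
tool_rot: [3.134, 0.52, 1.724]
contact_force: [-0.3, -0.0, 0.4]
opening: 0.0661
grip_force: 0.0
```

```bash
python3 - <<'E'
from h import *
np.set_printoptions(precision=4,suppress=True)
s=robot.observe();T=pose(s);print(s['time'],s['tool_pos'],s['qpos'],s['opening'],s['contact_force']);print(T)
G=np.array([.5212,.3525,.029]);tgt=G+.002*T[:3,2]
print('tool delta cm',T[:3,:3].T@(tgt-T[:3,3])*100)
E
```

```text
2.55 [0.5216 0.3709 0.0669] [ 0.7001  0.8952  1.1388 -0.4484  1.408   0.6873] 0.06608355099930982 [-0.3491 -0.0183  0.4151]
[[-0.1321  0.9878  0.0827  0.5216]
 [ 0.8578  0.1557 -0.4898  0.3709]
 [-0.4966  0.0062 -0.8679  0.0669]
 [ 0.      0.      0.      1.    ]]
tool delta cm [ 0.3095 -0.3466  4.3887]
```

>>> play_rows(
  rows=[
    [0.3,-0.35,1,0,0,0,0.72],
    [0.3,-0.35,2.5,0,0,0,0.72],
    [0.3,-0.35,4,0,0,0,0.72],
    [0.3,-0.35,4.4,0,0,0,0.72],
    [0.3,-0.35,4.4,0,0,0,0.72],
    [0.3,-0.35,4.4,0,0,0,0.72],
  ],
)

```text
time: 3.15
tool_pos: [0.5197, 0.3515, 0.0234]
tool_rot: [3.14, 0.523, 1.728]
contact_force: [-0.4, 0.1, -0.4]
opening: 0.0661
grip_force: 0.0
```

```bash
python3 - <<'E'
from h import *
np.set_printoptions(precision=4,suppress=True)
s=robot.observe();T=pose(s);print(s['time'],s['tool_pos'],s['qpos'],s['opening'],s['contact_force'])
G=np.array([.5212,.3525,.029]);tgt=G+.002*T[:3,2]
print('tool delta cm',T[:3,:3].T@(tgt-T[:3,3])*100)
E
```

```text
3.15 [0.5197 0.3515 0.0234] [ 0.681   0.9257  1.2118 -0.4649  1.3122  0.7147] 0.06614890718701168 [-0.3542  0.1166 -0.3941]
tool delta cm [-0.2106  0.1642 -0.3209]
```

>>> play_rows(
  squeeze=50,
  rows=[
    [-0.2,0.16,-0.3,0,0,0,0.72],
    [-0.2,0.16,-0.3,0,0,0,0.72],
    [-0.2,0.16,-0.3,0,0,0,0.4],
    [-0.2,0.16,-0.3,0,0,0,0.4],
    [-0.2,0.16,-0.3,0,0,0,0.4],
    [-0.2,0.16,-0.3,0,0,0,0.4],
    [-0.2,0.16,-0.3,0,0,0,0.4],
    [-0.2,0.16,-0.3,0,0,0,0.4],
  ],
)

```text
time: 3.95
tool_pos: [0.521, 0.3509, 0.0262]
tool_rot: [3.141, 0.524, 1.729]
contact_force: [0.3, 1.1, 0.9]
opening: 0.0508
grip_force: 50.0
```

>>> play_rows(
  rows=[
    [-0.5,0,-0.9,0,0,0,0.4],
    [-1.5,0,-2.6,0,0,0,0.4],
    [-3,0,-5.2,0,0,0,0.4],
    [-5,0,-8.7,0,0,0,0.4],
    [-7.5,0,-13,0,0,0,0.4],
    [-9.5,0,-16.5,0,0,0,0.4],
    [-9.5,0,-16.5,0,0,0,0.4],
    [-9.5,0,-16.5,0,0,0,0.4],
    [-9.5,0,-16.5,0,0,0,0.4],
  ],
)

```text
time: 4.85
tool_pos: [0.5201, 0.3506, 0.2151]
tool_rot: [-3.138, 0.525, 1.73]
contact_force: [0.1, 0.4, -3.7]
opening: 0.0511
grip_force: 50.0
```

```bash
python3 - <<'E'
from h import *
np.set_printoptions(precision=4,suppress=True)
z=np.load('side0.npz');p,d=z['p'],z['d'];P=cloud('side',d)
w=np.zeros(d.shape,bool);w[232:272,335:408]=1
q=P[w&(P[...,2]>.03)&(P[...,2]<.045)];print('side',len(q),cv2.minAreaRect((q[:,:2]*1000).astype(np.float32)))
q=P[w&(P[...,2]>.015)&(P[...,2]<.045)];print('side all',cv2.minAreaRect((q[:,:2]*1000).astype(np.float32)))
s=robot.observe();p,d=optics.read_camera('wrist');cv2.imwrite('pics/w2.png',p[:,:,::-1]);P=cloud('wrist',d,s)
np.savez('w2.npz',p=p,d=d,tp=s['tool_pos'],tr=s['tool_rot'])
near=(np.hypot(P[...,0]-.5,P[...,1]-.08)<.09)
q=P[near&(P[...,2]>.031)&(P[...,2]<.045)];print('wr',len(q));
if len(q)>20: print(cv2.minAreaRect((q[:,:2]*1000).astype(np.float32)))
print(s['tool_pos'],s['tool_rot'],s['qpos'],s['contact_force'],s['opening'])
E
```

```text
side 331 ((504.06707763671875, 153.52468872070312), (204.8243408203125, 79.60594177246094), 67.11952209472656)
side all ((508.9961853027344, 88.13574981689453), (320.7807922363281, 141.1347198486328), 66.83432006835938)
wr 95
((466.445068359375, 135.4245147705078), (35.306739807128906, 16.956727981567383), 20.652090072631836)
[0.5201 0.3506 0.2151] [-3.1382  0.5248  1.7304] [ 0.6794  0.7332  1.0442 -0.4492  1.6399  0.5524] [ 0.0969  0.3965 -3.7481] 0.05107907660557622
```

View pics/w2.png

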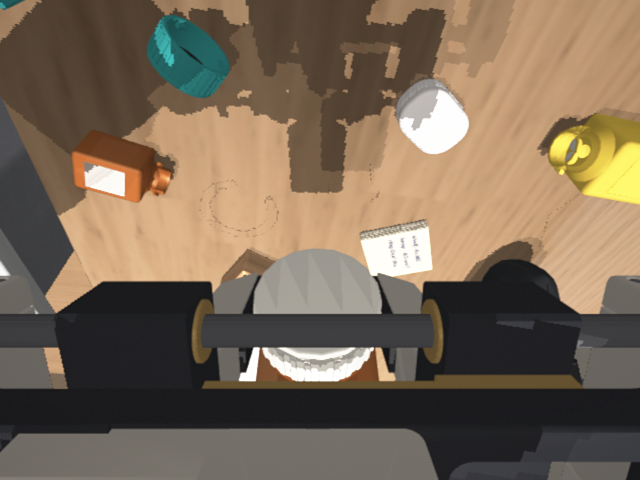

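```bash
cat >> h.py <<'E'
def target(az,al,G,T):
    a=np.radians(az);c,s_=np.cos(np.radians(al)),np.sin(np.radians(al))
    u=np.array([np.cos(a),np.sin(a),0]);Z=np.array([0,0,1.])
    z=u*c-Z*s_;x=Z*c+u*s_
    Rt=np.c_[x,np.cross(z,x),z]
    tgt=np.array(G)+.002*z
    return T[:3,:3].T@(tgt-T[:3,3])*100,R.from_matrix(T[:3,:3].T@Rt).as_rotvec(),Rt
E
python3 - <<'E'
from h import *
np.set_printoptions(precision=4,suppress=True)
s=robot.observe();T=pose(s)
print(target(63,30,[.480,.0943,.19],T))
# cap-top plane normal
z=np.load('w2.npz');P=cloud('wrist',z['d'],s)
q=P[262:300,285:345].reshape(-1,3);q=q[np.linalg.norm(q-q.mean(0),axis=1)<.03]
c=q.mean(0);n=np.linalg.svd(q-c)[2][2];print(len(q),c,n,np.linalg.svd(q-c)[1])
E
```

```text
(array([-19.929 ,  -7.8808,  14.5498]), array([-0.1835,  1.5169,  0.6724]), array([[ 0.227 ,  0.891 ,  0.3932],
       [ 0.4455, -0.454 ,  0.7716],
       [ 0.866 ,  0.    , -0.5   ]]))
2275 [0.5165 0.3634 0.208 ] [-0.1565  0.9877  0.0044] [0.3433 0.2697 0.0242]
```

>>> play_rows(
  rows=[
    [-1.7,-0.6,1.2,-0.015,0.126,0.056,0.4],
    [-3.3,-1.3,2.4,-0.031,0.253,0.112,0.4],
    [-5.0,-2.0,3.6,-0.046,0.379,0.168,0.4],
    [-6.6,-2.6,4.8,-0.061,0.506,0.224,0.4],
    [-8.3,-3.3,6.1,-0.076,0.632,0.28,0.4],
    [-10.0,-3.9,7.3,-0.092,0.758,0.336,0.4],
    [-11.6,-4.6,8.5,-0.107,0.885,0.392,0.4],
    [-13.3,-5.3,9.7,-0.122,1.011,0.448,0.4],
    [-14.9,-5.9,10.9,-0.138,1.138,0.504,0.4],
    [-16.6,-6.6,12.1,-0.153,1.264,0.56,0.4],
    [-18.3,-7.2,13.3,-0.168,1.39,0.616,0.4],
    [-19.9,-7.9,14.5,-0.1835,1.517,0.672,0.4],
    [-19.9,-7.9,14.5,-0.1835,1.517,0.672,0.4],
    [-19.9,-7.9,14.5,-0.1835,1.517,0.672,0.4],
    [-19.9,-7.9,14.5,-0.1835,1.517,0.672,0.4],
    [-19.9,-7.9,14.5,-0.1835,1.517,0.672,0.4],
    [-19.9,-7.9,14.5,-0.1835,1.517,0.672,0.4],
    [-19.9,-7.9,14.5,-0.1835,1.517,0.672,0.4],
  ],
)

```text
time: 6.7
tool_pos: [0.4813, 0.0978, 0.1909]
tool_rot: [3.135, -1.05, 1.108]
contact_force: [-0.2, -0.4, -2.9]
opening: 0.0513
grip_force: 50.0
```

```bash
python3 - <<'E'
from h import *
np.set_printoptions(precision=4,suppress=True)
s=robot.observe();T=pose(s)
print(s['time'],s['tool_pos'],s['qpos'],s['contact_force'],s['opening'],s['grip_force'])
print(target(63,30,[.480,.0943,.19],T)[:2])
ims=[]
for n in ("scene","side"):
    p,d=optics.read_camera(n);np.savez(n+'3.npz',p=p,d=d);ims.append(p)
a=ims[0][180:380,230:430];b=ims[1][160:300,300:440]
o=np.hstack([cv2.resize(a,(400,400)),cv2.resize(b,(400,400))]);cv2.imwrite('pics/c3.png',o[:,:,::-1])
E
```

```text
6.7 [0.4813 0.0978 0.1909] [-0.5549  0.4278  2.1327  1.202   1.1856 -0.9434] [-0.1894 -0.3904 -2.938 ] 0.051309254087040776 49.99825650011189
(array([-0.2612,  0.0422, -0.0745]), array([-0.0005, -0.0029,  0.0043]))
```

View pics/c3.png

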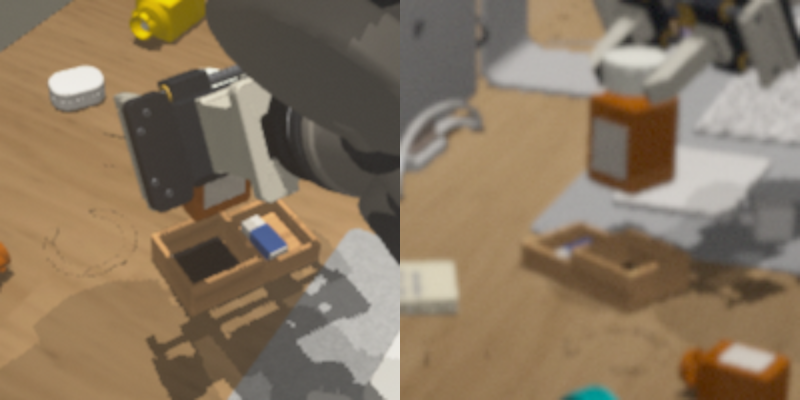

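The crops show the jar hanging upright under the gripper above the well, with its base about 9 cm up. I'll check its tilt and offset against the well using the side cloud.

```bash
python3 - <<'E'
from h import *
np.set_printoptions(precision=4,suppress=True)
for f,n in (('side0','side'),('side3','side'),('scene0','scene')):
    z=np.load(f+'.npz');P=cloud(n,z['d'])
    near=np.hypot(P[...,0]-.48,P[...,1]-.094)<.058
    q=P[near&(P[...,2]>.033)&(P[...,2]<.040)];r=cv2.minAreaRect((q[:,:2]*1000).astype(np.float32));print(f,len(q),np.median(q[:,2]),r)
z=np.load('side3.npz');p,P=z['p'],cloud('side',z['d'])
hsv=cv2.cvtColor(p,cv2.COLOR_RGB2HSV)
m=(np.hypot(P[...,0]-.48,P[...,1]-.094)<.06)&(P[...,2]>.07)&(P[...,2]<.17)
q=P[m];print(len(q),np.percentile(q,1,0),np.percentile(q,99,0))
q=q[(q[:,2]>.105)&(q[:,2]<.165)]
print(len(q),cv2.minAreaRect((q[:,:2]*1000).astype(np.float32)))
# face fits: split by RANSAC
rng=np.random.default_rng(0);rest=q
for k in range(2):
    best=None
    for _ in range(400):
        a=rest[rng.choice(len(rest),3,replace=False)];nn=np.cross(a[1]-a[0],a[2]-a[0]);L=np.linalg.norm(nn)
        if L<1e-6: continue
        nn/=L;i=np.abs((rest-a[0])@nn)<.0012
        if best is None or i.sum()>best.sum(): best=i
    c=rest[best].mean(0);nn=np.linalg.svd(rest[best]-c)[2][2];nn*=np.sign(nn[1]) if abs(nn[1])>.1 else 1
    print('face',best.sum(),c,nn,'az',np.degrees(np.arctan2(nn[1],nn[0])),'inner centre',c-.027*nn);rest=rest[~best]
E
```

```text
side0 230 0.03674396649825368 ((479.29144287109375, 96.87519836425781), (80.32228088378906, 78.07447052001953), 61.514251708984375)
side3 229 0.036838671827416625 ((479.18798828125, 95.55361938476562), (78.01206970214844, 77.96001434326172), 62.37544250488281)
scene0 472 0.0357701207415701 ((480.1004333496094, 94.34349060058594), (73.64656829833984, 72.5646743774414), 62.186832427978516)
893 [0.4463 0.0868 0.1017] [0.5137 0.1342 0.1695]
772 ((474.87164306640625, 114.92884826660156), (72.11187744140625, 44.137474060058594), 18.054548263549805)
face 197 [0.4587 0.1119 0.1359] [-0.8822  0.4708 -0.0042] az 151.9117116215704 inner centre [0.4825 0.0992 0.136 ]
face 171 [0.4906 0.1227 0.1337] [ 0.4493  0.8927 -0.0356] az 63.2808927118063 inner centre [0.4785 0.0986 0.1347]
```

>>> play_rows(
  rows=[
    [-1,0.04,0.4,0,0,0,0.4],
    [-2,0.04,0.9,0,0,0,0.4],
    [-3,0.04,1.5,0,0,0,0.4],
    [-4,0.04,2.1,0,0,0,0.4],
    [-4,0.04,2.1,0,0,0,0.4],
    [-4,0.04,2.1,0,0,0,0.4],
    [-4,0.04,2.1,0,0,0,0.4],
    [-4,0.04,2.1,0,0,0,0.4],
  ],
)

```text
time: 7.6
tool_pos: [0.4812, 0.0951, 0.1459]
tool_rot: [3.135, -1.051, 1.106]
contact_force: [0.2, 0.2, -3.7]
opening: 0.0515
grip_force: 50.0
```

```bash
python3 - <<'E'
from h import *
np.set_printoptions(precision=4,suppress=True)
s=robot.observe();T=pose(s)
print(s['time'],s['tool_pos'],s['contact_force'],s['torque'],s['opening'])
print(target(63,30,[.480,.0945,.1005],T)[:2])
p,d=optics.read_camera('side');P=cloud('side',d)
m=(np.hypot(P[...,0]-.48,P[...,1]-.094)<.06)&(P[...,2]>.055)&(P[...,2]<.119)
q=P[m];rng=np.random.default_rng(0);rest=q
for k in range(2):
    best=None
    for _ in range(600):
        a=rest[rng.choice(len(rest),3,replace=False)];nn=np.cross(a[1]-a[0],a[2]-a[0]);L=np.linalg.norm(nn)
        if L<1e-6: continue
        nn/=L;i=np.abs((rest-a[0])@nn)<.0012
        if best is None or i.sum()>best.sum(): best=i
    c=rest[best].mean(0);nn=np.linalg.svd(rest[best]-c)[2][2];nn*=np.sign(nn[1])
    w=np.array([.480,.0945,c[2]]);print('face',best.sum(),c,nn,'az',np.degrees(np.arctan2(nn[1],nn[0])),'offset mm',1e3*((c-w)@nn-.027));rest=rest[~best]
cv2.imwrite('pics/c4.png',cv2.resize(p[180:290,310:420],(600,600))[:,:,::-1])
E
```

```text
7.6 [0.4812 0.0951 0.1459] [ 0.1991  0.2487 -3.7212] [-0.9139  0.5974  0.0207] 0.05152540061190745
(array([-3.9912, -0.0982,  2.3571]), array([ 0.0011, -0.0034,  0.0031]))
face 190 [0.4904 0.1197 0.0877] [0.4815 0.8764 0.0078] az 61.21698541480183 offset mm 0.11440163085961116
face 183 [0.4571 0.1082 0.0905] [-0.8965  0.4428  0.0168] az 153.71477216955452 offset mm -0.43776503810508127
```

View pics/c4.png

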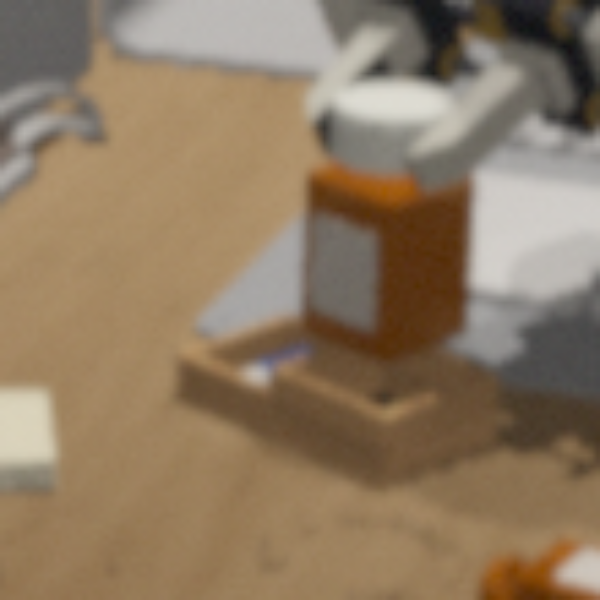

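The crop shows the jar directly above the well, within 0.5 mm and level. Lowering straight down.

>>> play_rows(
  rows=[
    [-0.87,0,0.5,0,0,0,0.4],
    [-1.73,0,1.0,0,0,0,0.4],
    [-2.2,0,1.25,0,0,0,0.4],
    [-2.6,0,1.5,0,0,0,0.4],
    [-3.0,0,1.75,0,0,0,0.4],
    [-3.46,0,2.0,0,0,0,0.4],
    [-3.46,0,2.0,0,0,0,0.4],
    [-3.46,0,2.0,0,0,0,0.4],
  ],
)

```text
time: 8.45
tool_pos: [0.4812, 0.0953, 0.1054]
tool_rot: [3.138, -1.051, 1.103]
contact_force: [0.9, -0.2, -3.9]
opening: 0.0507
grip_force: 50.0
```

No contact yet. I'll go on down in 1 mm steps.

>>> play_rows(
  rows=[
    [-0.17,0,0.1,0,0,0,0.4],
    [-0.35,0,0.2,0,0,0,0.4],
    [-0.43,0,0.25,0,0,0,0.4],
    [-0.52,0,0.3,0,0,0,0.4],
    [-0.52,0,0.3,0,0,0,0.4],
  ],
)

```text
time: 8.95
tool_pos: [0.4814, 0.0955, 0.1001]
tool_rot: [3.137, -1.052, 1.104]
contact_force: [0.7, 0.6, 3.8]
opening: 0.051
grip_force: 50.0
```

>>> play_rows(
  rows=[
    [-0.09,0,0.05,0,0,0,0.4],
    [-0.09,0,0.05,0,0,0,0.4],
    [-0.09,0,0.05,0,0,0,0.4],
  ],
)

```text
time: 9.25
tool_pos: [0.4815, 0.0956, 0.0999]
tool_rot: [3.135, -1.054, 1.106]
contact_force: [-2.7, -1.4, 9.7]
opening: 0.0511
grip_force: 50.0
```

Seated: the grasp height is 0.1009 against the expected 0.1005. Next I take the push off, release and back out.

>>> play_rows(
  squeeze=10,
  rows=[
    [0.04,0,-0.02,0,0,0,0.4],
    [0.04,0,-0.02,0,0,0,0.7],
    [0.04,0,-0.02,0,0,0,0.85],
    [0.04,0,-0.02,0,0,0,0.85],
    [0.04,0,-0.02,0,0,0,0.85],
    [0,0,-2,0,0,0,0.85],
    [0,0,-5,0,0,0,0.85],
    [0,0,-9,0,0,0,0.85],
    [0,0,-12,0,0,0,0.85],
    [0,0,-12,0,0,0,0.85],
    [0,0,-12,0,0,0,0.85],
    [0,0,-12,0,0,0,0.85],
  ],
)

```text
time: 10.45
tool_pos: [0.4338, 0.0033, 0.1577]
tool_rot: [3.14, -1.051, 1.102]
contact_force: [-0.7, 0.0, 0.5]
opening: 0.0782
grip_force: 0.0
```

```bash
python3 - <<'E'
from h import *
np.set_printoptions(precision=4,suppress=True)
s=robot.observe();T=pose(s);print(s['time'],s['tool_pos'],s['opening'])
p,d=optics.read_camera('side');P=cloud('side',d);np.savez('side5.npz',p=p,d=d)
m=(np.hypot(P[...,0]-.48,P[...,1]-.094)<.05)&(P[...,2]>.107)&(P[...,2]<.12)
q=P[m];print('side',len(q),np.percentile(q,[2,50,98],0),cv2.minEnclosingCircle((q[:,:2]*1000).astype(np.float32)))
c=q.mean(0);print(np.linalg.svd(q-c)[2][2])
p,d=optics.read_camera('scene');P=cloud('scene',d);np.savez('scene5.npz',p=p,d=d)
m=(np.hypot(P[...,0]-.48,P[...,1]-.094)<.05)&(P[...,2]>.107)&(P[...,2]<.12)
q=P[m];print('scene',len(q),np.percentile(q,[2,50,98],0) if len(q) else 0)
print(target(63,90,[.480,.0945,.20],T))
E
```

```text
10.45 [0.4338 0.0033 0.1577] 0.07821632781000099
side 215 [[0.4553 0.0726 0.1072]
 [0.4783 0.1044 0.1149]
 [0.5034 0.1224 0.1172]] ((479.0433654785156, 96.3594970703125), 28.093721389770508)
[ 0.0317 -0.0826 -0.9961]
scene 651 [[0.4559 0.0696 0.1076]
 [0.4776 0.0922 0.1132]
 [0.5034 0.1166 0.115 ]]
(array([ 8.5788, -0.0048,  6.8692]), array([ 0.0004, -1.051 ,  0.0014]), array([[ 0.454,  0.891,  0.   ],
       [ 0.891, -0.454,  0.   ],
       [ 0.   ,  0.   , -1.   ]]))
```

>>> play_rows(
  squeeze=50,
  rows=[
    [3,0,-1,0,-0.13,0,0.8],
    [5,0,0,0,-0.27,0,0.8],
    [6,0,1.5,0,-0.41,0,0.8],
    [7,0,3,0,-0.55,0,0.8],
    [8,0,4.5,0,-0.69,0,0.8],
    [8.5,0,5.8,0,-0.83,0,0.8],
    [8.58,0,6.87,0,-0.97,0,0.8],
    [8.58,0,6.87,0,-1.05,0,0.8],
    [8.58,0,6.87,0,-1.05,0,0.8],
    [8.58,0,6.87,0,-1.05,0,0.8],
    [8.58,0,6.87,0,-1.05,0,0.8],
    [8.58,0,6.87,0,-1.05,0,0.8],
  ],
)

```text
time: 11.75
tool_pos: [0.4798, 0.0928, 0.1982]
tool_rot: [3.14, -0.001, 1.098]
contact_force: [0.0, 0.1, -0.6]
opening: 0.0734
grip_force: 0.0
```

```bash
python3 - <<'E'
from h import *
np.set_printoptions(precision=4,suppress=True)
s=robot.observe();T=pose(s);print(s['time'],s['tool_pos'],s['tool_rot'],s['qpos'],s['opening'])
print(target(63,90,[.480,.0945,.103],T))
p,d=optics.read_camera('wrist');P=cloud('wrist',d,s)
m=(np.hypot(P[...,0]-.48,P[...,1]-.094)<.05)&(P[...,2]>.107)&(P[...,2]<.12)
q=P[m];print('wrist',len(q),np.percentile(q,[2,50,98],0) if len(q) else 0,cv2.minEnclosingCircle((q[:,:2]*1000).astype(np.float32)) if len(q) else 0)
E
```

```text
11.75 [0.4798 0.0928 0.1982] [ 3.1402 -0.0015  1.0982] [0.0337 0.319  1.6935 0.0006 1.1272 0.506 ] 0.07342689123996873
(array([ 0.1462, -0.0699,  9.7181]), array([ 0.0014, -0.0015, -0.0013]), array([[ 0.454,  0.891,  0.   ],
       [ 0.891, -0.454,  0.   ],
       [ 0.   ,  0.   , -1.   ]]))
wrist 4739 [[0.458  0.0717 0.1091]
 [0.4814 0.0957 0.1128]
 [0.5043 0.1184 0.1142]] ((480.7315979003906, 94.28596496582031), 26.537124633789062)
```

>>> play_rows(
  rows=[
    [0.15,0,3,0,0,0,0.8],
    [0.15,0,6,0,0,0,0.8],
    [0.15,0,8,0,0,0,0.8],
    [0.15,0,9.4,0,0,0,0.8],
    [0.15,0,9.7,0,0,0,0.8],
    [0.15,0,9.7,0,0,0,0.8],
    [0.15,0,9.7,0,0,0,0.4],
    [0.15,0,9.7,0,0,0,0.4],
    [0.15,0,9.7,0,0,0,0.4],
    [0.15,0,9.7,0,0,0,0.4],
    [0.15,0,9.7,0,0,0,0.4],
  ],
)

```text
time: 12.9
tool_pos: [0.4813, 0.0951, 0.1018]
tool_rot: [3.139, -0.001, 1.1]
contact_force: [-1.8, 0.2, 4.4]
opening: 0.0508
grip_force: 50.0
```

>>> play_rows(
  rows=[
    [0,0,0,0,0,-0.07,0.4],
    [0,0,-0.02,0,0,-0.14,0.4],
    [0,0,-0.04,0,0,-0.21,0.4],
    [0,0,-0.06,0,0,-0.28,0.4],
    [0,0,-0.08,0,0,-0.35,0.4],
    [0,0,-0.08,0,0,-0.35,0.4],
    [0,0,-0.08,0,0,-0.35,0.4],
  ],
)

```text
time: 13.6
tool_pos: [0.4815, 0.0951, 0.1025]
tool_rot: [3.138, 0.0, 1.449]
contact_force: [0.0, 0.3, 4.1]
opening: 0.0511
grip_force: 50.0
```

```bash
python3 - <<'E'
from h import *
np.set_printoptions(precision=4,suppress=True)
s=robot.observe();print(s['time'],s['tool_pos'],s['tool_rot'],s['contact_force'],s['torque'],s['grip_force'],s['qpos'])
E
```

```text
13.6 [0.4815 0.0951 0.1025] [3.1383 0.     1.4485] [0.0026 0.3014 4.0878] [-0.0531  0.0385  0.0764] 50.00095415278338 [ 0.039   0.4471  1.8072 -0.0007  0.8841  0.1617]
```

>>> play_rows(
  rows=[
    [0,0,-0.03,0,0,-0.12,0.4],
    [0,0,-0.06,0,0,-0.24,0.4],
    [0,0,-0.1,0,0,-0.36,0.4],
    [0,0,-0.13,0,0,-0.48,0.4],
    [0,0,-0.16,0,0,-0.6,0.4],
    [0,0,-0.16,0,0,-0.6,0.4],
    [0,0,-0.16,0,0,-0.6,0.4],
  ],
)

```text
time: 14.3
tool_pos: [0.4813, 0.095, 0.1038]
tool_rot: [3.139, 0.002, 2.046]
contact_force: [0.7, 0.1, 3.0]
opening: 0.0507
grip_force: 50.0
```

```bash
python3 - <<'E'
from h import *
np.set_printoptions(precision=4,suppress=True)
s=robot.observe();print(s['time'],s['tool_pos'],s['tool_rot'],s['contact_force'],s['torque'],s['grip_force'],s['qpos'])
p,d=optics.read_camera('side');P=cloud('side',d)
cv2.imwrite('pics/c6.png',cv2.resize(p[190:290,310:410],(600,600))[:,:,::-1])
q=P[(np.hypot(P[...,0]-.48,P[...,1]-.094)<.05)&(P[...,2]>.043)&(P[...,2]<.078)];rng=np.random.default_rng(0);rest=q
for k in range(2):
    best=None
    for _ in range(600):
        a=rest[rng.choice(len(rest),3,replace=False)];nn=np.cross(a[1]-a[0],a[2]-a[0]);L=np.linalg.norm(nn)
        if L<1e-6: continue
        nn/=L;i=np.abs((rest-a[0])@nn)<.0012
        if best is None or i.sum()>best.sum(): best=i
    c=rest[best].mean(0);nn=np.linalg.svd(rest[best]-c)[2][2];nn*=np.sign(nn[1]);print('face',best.sum(),c,nn,np.degrees(np.arctan2(nn[1],nn[0])));rest=rest[~best]
E
```

```text
14.3 [0.4813 0.095  0.1038] [3.1394 0.0017 2.046 ] [0.6737 0.1364 3.0068] [-0.0729 -0.0366  0.0354] 50.000660485820845 [ 0.0388  0.4451  1.8059 -0.0007  0.8879 -0.4359]
face 123 [0.4879 0.1206 0.0597] [0.3552 0.9337 0.0458] 69.16924741940969
face 104 [0.4573 0.1069 0.061 ] [-0.9076  0.418   0.0393] 155.27032394841228
```

View pics/c6.png

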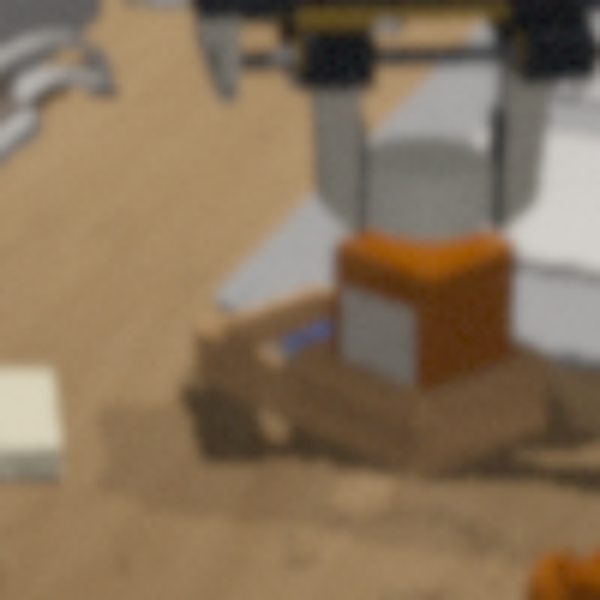

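The jar is in the well, with the fingers on the cap. It has twisted about 5°, so the relative turn is about 51°. About 23° more to go.

>>> play_rows(
  rows=[
    [0,0,-0.03,0,0,-0.12,0.4],
    [0,0,-0.05,0,0,-0.24,0.4],
    [0,0,-0.06,0,0,-0.36,0.4],
    [0,0,-0.06,0,0,-0.42,0.4],
    [0,0,-0.06,0,0,-0.42,0.4],
    [0,0,-0.06,0,0,-0.42,0.4],
  ],
)

```text
time: 14.95
tool_pos: [0.481, 0.095, 0.1042]
tool_rot: [3.141, 0.002, 2.467]
contact_force: [0.5, -0.3, 1.8]
opening: 0.051
grip_force: 50.0
```

```bash
python3 - <<'E'
from h import *
np.set_printoptions(precision=4,suppress=True)
s=robot.observe();print(s['time'],s['tool_pos'],s['tool_rot'],s['contact_force'],s['torque'])
E
```

```text
14.95 [0.481  0.095  0.1042] [3.1408 0.0018 2.4669] [ 0.4718 -0.2819  1.793 ] [-0.0715 -0.1101  0.0388]
```

Lifting a few millimetres as a test. A downward load of about 3 N would mean the jar is coming up too.

>>> play_rows(
  rows=[
    [0,0,-0.1,0,0,0,0.4],
    [0,0,-0.2,0,0,0,0.4],
    [0,0,-0.3,0,0,0,0.4],
    [0,0,-0.4,0,0,0,0.4],
    [0,0,-0.4,0,0,0,0.4],
    [0,0,-0.4,0,0,0,0.4],
  ],
)

```text
time: 15.55
tool_pos: [0.481, 0.095, 0.1083]
tool_rot: [3.141, 0.002, 2.47]
contact_force: [0.2, -0.0, -0.5]
opening: 0.0514
grip_force: 50.0
```

```bash
python3 - <<'E'
from h import *
np.set_printoptions(precision=4,suppress=True)
s=robot.observe();print(s['time'],s['tool_pos'],s['contact_force'],s['torque'])
p,d=optics.read_camera('scene');P=cloud('scene',d)
p,d=optics.read_camera('side');P=cloud('side',d)
hsv=cv2.cvtColor(p,cv2.COLOR_RGB2HSV)
def top(p,P):
    hsv=cv2.cvtColor(p,cv2.COLOR_RGB2HSV)
    m=(np.hypot(P[...,0]-.48,P[...,1]-.094)<.05)&(P[...,2]>.05)&(P[...,2]<.12)&(hsv[...,0]<14)&(hsv[...,1]>170)
    q=P[m];return len(q),np.percentile(q[:,2],[50,90,97])
print(top(p,P));z=np.load('side5.npz');print(top(z['p'],cloud('side',z['d'])))
E
```

```text
15.55 [0.481  0.095  0.1083] [ 0.1829 -0.0183 -0.5012] [-0.018  -0.0252 -0.0231]
(71, array([0.0669, 0.0787, 0.0897]))
(64, array([0.0682, 0.0771, 0.0784]))
```

Only the cap's own weight is on the gripper, so the threads are free. Lifting straight up until the lower edge is 2 cm above the mouth.

>>> play_rows(
  rows=[
    [0,0,-0.4,0,0,0,0.4],
    [0,0,-0.8,0,0,0,0.4],
    [0,0,-1.3,0,0,0,0.4],
    [0,0,-1.8,0,0,0,0.4],
    [0,0,-2.3,0,0,0,0.4],
    [0,0,-2.8,0,0,0,0.4],
    [0,0,-3.15,0,0,0,0.4],
    [0,0,-3.15,0,0,0,0.4],
    [0,0,-3.15,0,0,0,0.4],
    [0,0,-3.15,0,0,0,0.4],
    [0,0,-3.15,0,0,0,0.4],
    [0,0,-3.15,0,0,0,0.4],
  ],
)

```text
time: 16.85
tool_pos: [0.4809, 0.095, 0.1396]
tool_rot: [3.141, 0.002, 2.47]
contact_force: [-0.7, 0.1, -1.6]
opening: 0.051
grip_force: 50.0
```

```bash
python3 - <<'E'
from h import *
np.set_printoptions(precision=4,suppress=True)
s=robot.observe();print(s['time'],s['tool_pos'],s['tool_rot'],s['contact_force'],s['grip_force'])
p,d=optics.read_camera('side');q,_=optics.read_camera('scene')
o=np.hstack([cv2.resize(q[230:360,270:400],(400,400)),cv2.resize(p[180:290,310:420],(400,400))]);cv2.imwrite('pics/c7.png',o[:,:,::-1])
P=cloud('side',d);m=(np.hypot(P[...,0]-.481,P[...,1]-.095)<.045)
hsv=cv2.cvtColor(p,cv2.COLOR_RGB2HSV);am=m&(hsv[...,0]<14)&(hsv[...,1]>170)&(P[...,2]>.04)
print('jar z',np.percentile(P[am][:,2],[50,97,100]))
for r in range(190,250,4): print(r,P[r,352:400:12,2],hsv[r,352:400:12,1])
E
```

```text
16.85 [0.4809 0.095  0.1396] [3.1409 0.0017 2.47  ] [-0.74    0.1429 -1.584 ] 49.99984186026268
jar z [0.0667 0.1073 0.2971]
190 [0.1959 0.1905 0.1961 0.0037] [23 25 11 96]
194 [0.003  0.1762 0.0061 0.0038] [95 44 47 92]
198 [0.0049 0.1664 0.1529 0.0084] [98 53 74 13]
202 [0.0053 0.1547 0.1536 0.1516] [101  61  21  18]
206 [0.0019 0.147  0.1494 0.1484] [99 63 21 19]
210 [0.0031 0.0052 0.1379 0.1384] [103  84  21  21]
214 [0.0017 0.0067 0.1291 0.1302] [100  94  11  11]
218 [0.0039 0.0033 0.1093 0.0149] [100  79  72  18]
222 [0.0038 0.0061 0.1058 0.1029] [103   9 204  44]
226 [0.0037 0.0064 0.0971 0.088 ] [101   6 255  68]
230 [0.0056 0.0053 0.087  0.0865] [ 84   9 249 249]
234 [0.005  0.007  0.08   0.0804] [  8  10 214 255]
238 [0.0047 0.0255 0.0699 0.0685] [  6  88 209 198]
242 [0.0253 0.015  0.0607 0.0608] [101 101  31 226]
246 [0.0121 0.0358 0.0517 0.0486] [128  58  28 204]
```

View pics/c7.png

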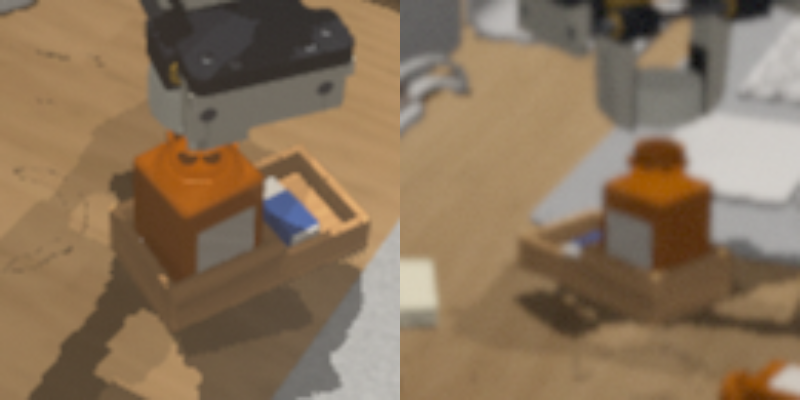

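The jar stands home in the well with its neck bare. The cap is held level with its lower edge at about 0.126, and the mouth is at 0.106. Handing in.

```bash
python3 -c "
from cell import robot
print(robot.hand_in())"
```

```text
the job is handed in; nothing more can be done
None
```

The jar is standing home in the well, and its cap is unscrewed and held level about 2 cm above the mouth; I handed the job in at about 17 s, but the hand-in gave no verdict.

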